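# Level the casting board with a wedge

## Task

The tilting casting board must be level before the rosette mould on it is filled. Take the long wooden wedge, push it thin end first under the board's low edge until the ball of the level on the board rests centred between its two marks, and leave the wedge there, flat on the bench and carrying the board. Do not disturb the untapered packer that lies among the wedges.

Things in the scene. Friction and masses are not known exactly. Their poses are not given: they have to be found in the camera images.
- wedge: Long wedge, plain pale wood, loose: 170 long, 40 wide, 34 high at the thick end, tapering evenly to 4 at the thin end. It lies flat beside two look-alikes: a packer as long without taper, and a wedge only 90 long, 14 high. Origin: centre of its underside; x axis along its length to the thin end, z up. Held across its width near the thick end it can be carried and pushed in one grasp.
- board: Plywood board 18 thick, 220 wide, with a mould and a level on it; tilts on a pivot bar along one edge. Origin: on the pivot axis, mid-width, in the underside. x axis points to the free, low edge, 280 away. Origin z (20 to 25 over the bench) is the underside's height when level; the free edge starts 12 lower, with 5 N weight, on stops that leave its middle 150 open. It falls back unless held up.
- packer: Packer: plain pale wooden bar, 170 x 40 x 34 high, no taper, loose, lying beside the wedge; to be left alone. Origin: centre of its underside; x axis along its length.
- ball (a joint): Dark ball, 14 across, in the pale 94 x 16 window on top of the aluminium ball level: distance in m from midway between two black marks 26 mm apart. It rolls to the low side: starts at +0.024, towards the free edge; 0 is centred; negative: free edge too high. Moves 2 mm per 1 mm lift of the edge, so 3.5 mm per 10 mm of wedge pushed in after it touches the board; takes 1.5 s to settle.
Mind the look-alikes: they are no part of the job. Leave any grey or pink look-alike of the wedge alone.

How it is judged:
By the outcome, as a careful person would: the job done as asked, in the order asked, and still so for the second after the job is handed in, with the robot touching nothing.
It also fails if it takes over 48 s, if anything falls off the work surface, if the arm or the gripper's body presses on something with over 40 N, if the wrist force passes 120 N, or if a joint passes its speed limit or range.

## Robot

A 6-joint arm with a two-finger parallel gripper is mounted at the origin on the work surface. World frame = base frame: x ahead of the robot, y to its left, z up, the work surface at z = 0. Lengths are in mm, angles in degrees, forces in N, time in s.
With the tool pointing down it reaches from about 375 to 975 mm from the base axis. Payload 3.8 kg.
Tool frame: the origin (TCP) lies at the very end of the fingers, on their centre line; the grasp point (between the pads) lies 19 mm behind it (ctrl.grasp_offset is the distance from the TCP to the grasp point, in mm); z points along the fingers, y is the direction in which the jaws open and shut (so a half turn about z gives the same grasp; the last joint's range is limited). The gripper opens to 85 mm and grips with 20 to 120 N. Pads are 22 mm wide; open, the fingers measure 114 mm over their backs; the gripper's body (76 mm by 85 mm) begins 54 mm behind the grasp point. The pads swing forward as they close: fully open they stand 13 mm farther back than shut.
Start: joints at [-72.13, 15.12, 91.902, -0, 72.978, -2.114], TCP at [230.689, -634.35, 231.28] pointing down, gripper open.
Joint ranges: [-150.88, 150.88], [-54.13, 125.18], [17.81, 147.31], [-75.09, 255.09], [0, 152.58], [-146.25, 146.25]. Speed limits (degrees/s): [147.25, 147.25, 180, 180, 180, 180].

## Interface

Orientations are given as a 3x3 rotation matrix whose columns are the frame's x, y, z axes.
In Python, from bench import ctrl, imaging gives the robot as it stands. The module is installed in compiled form; this text tells all that it offers.
- The arm moves only by the tool send_rows, never from a script. Its argument "plan" is a list of rows, each a list of 3 entries, a list of its own where there are three numbers: the finger opening in mm, from 0 to 85.4, then the shift along the tool's x, y, z in mm, then the turn about the tool's z in degrees. A call has 1 to 12 rows; each row is the pose to reach, as a shift and turn from the pose commanded when the call began, along the tool's axes at that moment; what a row does not reach only later rows make up. A row lasts 1/10 s, in which the tool goes at most 50 mm and 8.59 degrees, less where a joint would pass 70% of its speed; a pose out of reach is approached as far as the arm can. A call with a gripper value outside its range is refused whole. The fingers move at their own pace and stop on an object; "squeeze" is the grip in N (left out, the last holds). Time passes only in rows, so rows that repeat a pose let the fingers close. It gives the time, the measured TCP pose, the force and the opening at its end, in the units of the state.
- ctrl.get_obs(): the state, without advancing time (a new reading comes with each control period).
- imaging.get_image(name): name is "side" or "top"; returns the picture (420x560x3 uint8, red, green, blue); there is no depth.
- imaging.calibration(name): a dict with "vertical_fov" (degrees; the focal length in pixels is half the picture's height over the tangent of half this angle, whatever the lens; pixels are square), "cx", "cy" (the principal point, pixels), "cam_to_world" (4x4, takes a point from camera to world coordinates). Camera axes: x right, y down, z forward; pixel columns grow to the right and rows downward; lengths in mm; the calibration is good to about 2 mm. A picture is of the moment at which its call begins. calibration takes no time and is no camera call.
- ctrl.hand_in(): hands the job in, once; it reports no verdict.
The state is a dict: "t": time; "joint_pos": joint angles; "qd": joint speeds; "effort": joint torques, N m; "eef_pos": TCP position; "tool_rot": TCP orientation; "force": force on the tool from outside, world axes, zero at the start; "ft_torque": the same for the moment, N m; "width": opening from 0.0 (shut) to 1.0 (fully open).
Only numpy, scipy, OpenCV 4.12 (cv2) and the standard library are available. Lean on these libraries where they do the work, as an engineer would, in place of code of your own. Each camera call takes 0.05 s, during which the arm holds its last target.

## Working session

There is one attempt and no reset: what is moved stays moved. The work goes in short steps, Python scripts to look and compute and a tool call to move; the robot and the scene stay as the last step left them, time stands still between calls to the robot, and variables do not carry over. Pictures are saved under pics/ and viewed, and the job is handed in when it is done.

Besides the shell and the picture viewer there is one more tool, called after "Request:" as name(argument=value, ...), one argument or row to a line, values as JSON. send_rows: Moves the arm, as the interface text tells. Its arguments: {"type":"object","properties":{"plan":{"type":"array"},"squeeze":{"type":"number"}},"required":["plan"]}

```bash
mkdir -p pics
python3 - <<'E'
from bench import ctrl, imaging
import cv2,numpy as np
for n in("side","top"):
    im=imaging.get_image(n); cv2.imwrite(f"pics/{n}0.png",im[:,:,::-1])
    c=imaging.calibration(n); print(n,c["vertical_fov"],c["cx"],c["cy"],np.round(c["cam_to_world"],3).tolist())
o=ctrl.get_obs();print(o["t"],o["eef_pos"],np.round(o["tool_rot"],4).tolist(),o["force"],o["width"],ctrl.grasp_offset)
E
```

```text
side 45.23358352739449 275.14101573619394 211.320822132559 [[0.84, -0.257, 0.478, -231.964], [-0.542, -0.431, 0.721, -989.278], [0.02, -0.865, -0.501, 821.988], [0.0, 0.0, 0.0, 1.0]]
top 51.37038534715847 281.9149096430388 207.44282683112863 [[0.021, -0.994, 0.106, 329.53], [-1.0, -0.021, 0.003, 60.42], [-0.001, -0.106, -0.994, 1444.972], [0.0, 0.0, 0.0, 1.0]]
0.1 [ 230.51290802 -633.72099582  230.07913375] [[0.9398, 0.3417, -0.0006], [0.3417, -0.9398, 0.0019], [0.0001, -0.002, -1.0]] [ 0.08060873  0.22789827 -0.78048226] 1.001212345221735 18.700000000000003
```

View pics/top0.png

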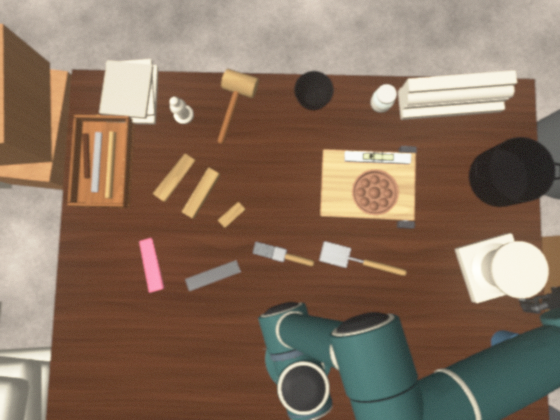

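View pics/side0.png

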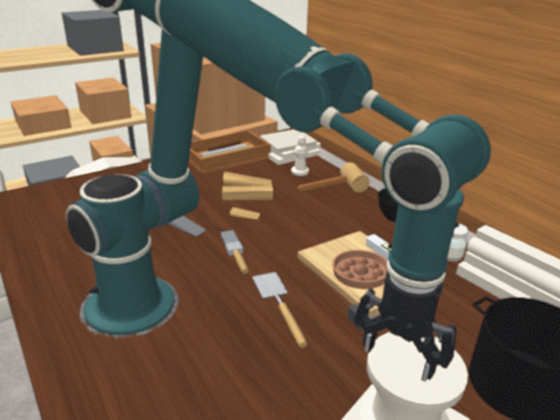

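Run:
```python
import cv2,numpy as np
t=cv2.imread("pics/top0.png"); s=cv2.imread("pics/side0.png")
a=cv2.resize(t[140:240,140:260],None,fx=5,fy=5,interpolation=cv2.INTER_CUBIC)
b=cv2.resize(s[160:230,200:300],None,fx=7,fy=7,interpolation=cv2.INTER_CUBIC)
c=cv2.resize(t[140:235,310:425],None,fx=6,fy=6,interpolation=cv2.INTER_CUBIC)
d=cv2.resize(s[220:330,290:410],None,fx=5,fy=5,interpolation=cv2.INTER_CUBIC)
for n,i in zip("abcd",(a,b,c,d)): cv2.imwrite(f"pics/c0{n}.png",i)
```

```text
(no output)
```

View pics/c0a.png

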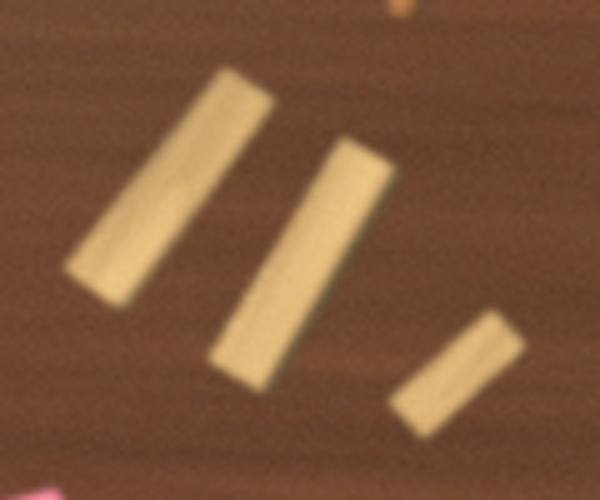

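View pics/c0b.png

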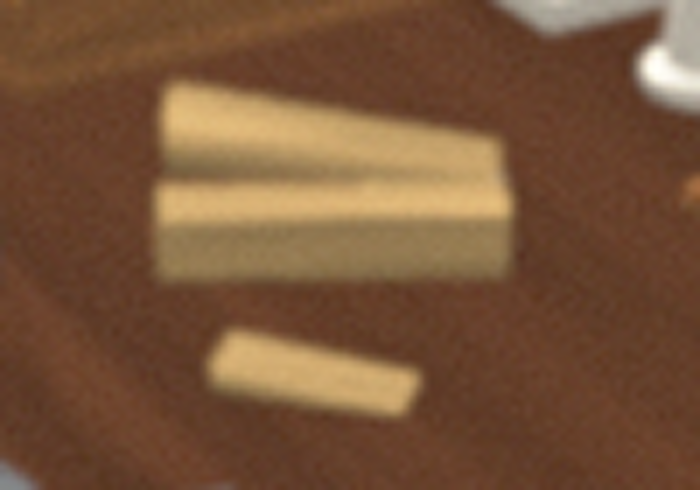

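View pics/c0c.png

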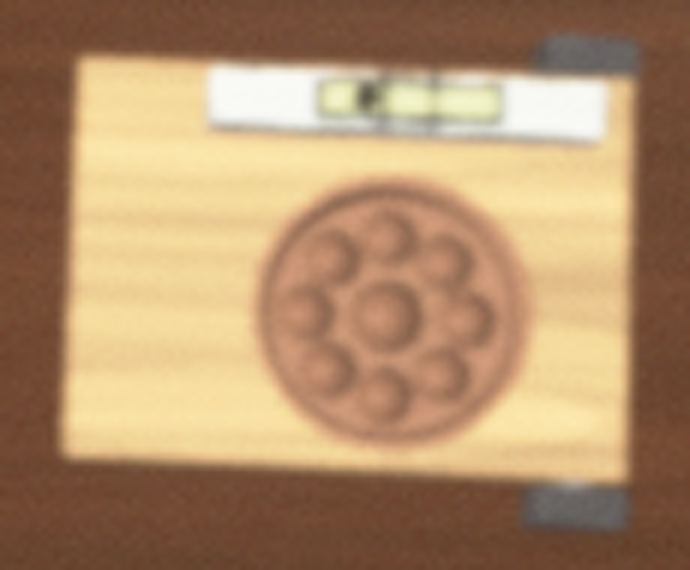

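View pics/c0d.png

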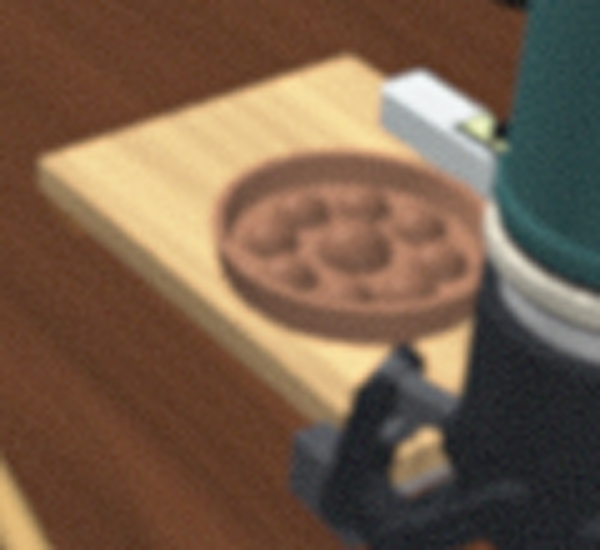

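```bash
cat > h.py <<'E'
import cv2,numpy as np
from bench import imaging
def ray(n,uv):
    c=imaging.calibration(n); f=210/np.tan(np.radians(c["vertical_fov"])/2); M=np.array(c["cam_to_world"])
    d=M[:3,:3]@np.array([(uv[0]-c["cx"])/f,(uv[1]-c["cy"])/f,1]); return M[:3,3],d
def onz(n,uv,z):
    o,d=ray(n,uv); return o+d*(z-o[2])/d[2]
def proj(n,p):
    c=imaging.calibration(n); f=210/np.tan(np.radians(c["vertical_fov"])/2); M=np.array(c["cam_to_world"])
    q=M[:3,:3].T@(np.array(p,float)-M[:3,3]); return np.array([c["cx"]+f*q[0]/q[2],c["cy"]+f*q[1]/q[2]])
def quads(im,roi,lo=(12,60,130),hi=(32,200,255),amin=200):
    x0,y0,x1,y1=roi; k=4
    g=cv2.resize(im[y0:y1,x0:x1],None,fx=k,fy=k,interpolation=cv2.INTER_CUBIC)
    m=cv2.inRange(cv2.cvtColor(g,cv2.COLOR_BGR2HSV),lo,hi)
    m=cv2.morphologyEx(m,cv2.MORPH_CLOSE,np.ones((9,9)))
    out=[]
    for c in cv2.findContours(m,cv2.RETR_EXTERNAL,cv2.CHAIN_APPROX_NONE)[0]:
        if cv2.contourArea(c)<amin*k*k: continue
        h=cv2.convexHull(c); q=cv2.approxPolyN(h,4,ensure_convex=True).reshape(-1,2).astype(float)
        out.append((q+0.5)/k-0.5+[x0,y0])
    return out
E
python3 - <<'E'
from h import *
np.set_printoptions(precision=1,suppress=True)
im=cv2.imread("pics/top0.png")
for roi in((140,140,260,240),(310,140,425,235)):
  for q in quads(im,roi,amin=100):
    print(q.tolist())
    for z in (0,34):
      p=np.array([onz("top",u,z)[:2] for u in q]); print(z,p.tolist(),np.linalg.norm(p-np.roll(p,-1,0),axis=1))
# distortion test: projected TCP
print(proj("top",[230.5,-633.7,230]),proj("side",[230.5,-633.7,230]),proj("side",[0,0,0]),proj("top",[0,0,0]))
E
```

```text
[[246.375, 208.875], [224.375, 228.375], [215.625, 219.625], [237.875, 199.875]]
0 [[476.1622252092869, 182.64961547856944], [409.73425649151005, 253.5526016780704], [438.1576774230094, 283.6063340082812], [505.72025703323277, 211.88655417285125]] [97.2 41.4 98.5 41.6]
34 [[472.7119781872346, 179.77356748611172], [407.8470512659486, 249.00821528741966], [435.6016726575442, 278.35478705440073], [501.5745132188713, 208.32256466926955]] [94.9 40.4 96.2 40.6]
[[219.875, 172.625], [191.875, 219.125], [179.375, 211.625], [207.625, 165.625]]
0 [[596.5655825348911, 275.23776713881347], [438.1540721772219, 362.48414449165546], [462.26647298584635, 405.1202747428577], [619.5595116830191, 317.2906460942198]] [180.8  49.  180.2  47.9]
34 [[590.2822595725328, 270.1831315168041], [435.5981522427393, 355.3766125215088], [459.1431912758179, 397.00951995994694], [612.7351444434111, 311.24651148949533]] [176.6  47.8 175.9  46.8]
[[196.625, 159.875], [163.875, 203.125], [150.375, 193.125], [184.375, 151.625]]
0 [[638.44093767696, 355.1006376213001], [489.6078460425828, 458.0744037418901], [522.2552930737593, 504.8416980578952], [665.8774595626189, 397.619975861521]] [181.   57.  179.2  50.6]
34 [[631.1722928450134, 348.1668386444363], [485.8412252438237, 448.717644926041], [517.720481929225, 494.38451065547787], [657.9632368018963, 389.68570217330563]] [176.7  55.7 175.   49.4]
[[416.375, 151.125], [415.125, 221.125], [318.125, 216.625], [321.375, 147.375]]
0 [[684.0724094153434, -384.9593693008583], [447.16111092312514, -378.1101750517708], [455.33601355133345, -56.322622092111196], [690.2412496240813, -64.38549457008122]] [237.  321.9 235.  320.6]
34 [[675.7300617600349, -374.47964886626596], [444.3932564933658, -367.79161530130364], [452.3758046850804, -53.57568322024314], [681.7537499301322, -61.44883731714413]] [231.4 314.3 229.5 313.1]
[534.8 295.7] [394.5 367.5] [128.9 303.1] [298.8 357.6]
```

```bash
cat >> h.py <<'E'
def rects(im,roi,thr=150,amin=100,k=4):
    "4 side lines fitted to contour of the bright region -> corner points"
    x0,y0,x1,y1=roi
    g=cv2.resize(im[y0:y1,x0:x1],None,fx=k,fy=k,interpolation=cv2.INTER_CUBIC)
    m=((g[:,:,1].astype(int)>thr)).astype(np.uint8)*255
    m=cv2.morphologyEx(m,cv2.MORPH_OPEN,np.ones((7,7)))
    out=[]
    for c in cv2.findContours(m,cv2.RETR_EXTERNAL,cv2.CHAIN_APPROX_NONE)[0]:
        if cv2.contourArea(c)<amin*k*k: continue
        P=c.reshape(-1,2).astype(float); box=cv2.boxPoints(cv2.minAreaRect(c)).astype(float)
        L=[]
        for i in range(4):
            a,b=box[i],box[(i+1)%4]; l=np.linalg.norm(b-a); u=(b-a)/l; n=np.array([-u[1],u[0]])
            t=(P-a)@u; dd=abs((P-a)@n); s=P[(t>.12*l)&(t<.88*l)&(dd<k*4)]
            v=cv2.fitLine(s.astype(np.float32),cv2.DIST_HUBER,0,.01,.01).ravel(); L.append(v)
        q=[]
        for i in range(4):
            A,B=L[i-1],L[i]; s=np.linalg.solve(np.array([[A[0],-B[0]],[A[1],-B[1]]]),B[2:]-A[2:]); q.append(A[2:]+s[0]*A[:2])
        out.append((np.array(q)+.5)/k-.5+[x0,y0])
    return out
E
python3 - <<'E'
from h import *
np.set_printoptions(precision=1,suppress=True)
im=cv2.imread("pics/top0.png")
print(im[200,300],im[177,174],im[170,330])
for roi in((140,140,260,240),(310,140,425,235)):
  for q in rects(im,roi,thr=115):
    print(q.round(1).tolist())
    for z in (4,34):
      p=np.array([onz("top",u,z)[:2] for u in q]); print(z,p.round(1).tolist(),np.linalg.norm(p-np.roll(p,-1,0),axis=1))
E
```

```text
[ 44  68 108] [116 175 214] [154 215 242]
[[216.8, 219.7], [237.9, 201.1], [245.1, 208.7], [224.4, 227.5]]
4 [[437.5, 279.1], [501.3, 211.3], [476.1, 186.7], [412.4, 252.9]] [93.1 35.2 92.  36.3]
34 [[435.3, 274.6], [497.7, 208.1], [473.1, 184.0], [410.6, 248.9]] [91.1 34.5 90.1 35.6]
[[180.6, 211.6], [208.0, 166.7], [219.1, 172.8], [191.9, 218.1]]
4 [[462.2, 400.2], [615.1, 315.1], [595.0, 277.2], [441.1, 361.7]] [175.1  42.9 175.5  43.9]
34 [[459.4, 393.2], [609.2, 309.8], [589.5, 272.7], [438.8, 355.4]] [171.4  42.  171.9  43. ]
[[151.7, 193.3], [184.6, 153.0], [195.1, 159.7], [163.8, 201.9]]
4 [[521.4, 499.3], [660.3, 395.8], [638.2, 359.4], [493.1, 457.3]] [173.2  42.5 175.   50.6]
34 [[517.4, 490.1], [653.4, 388.8], [631.8, 353.2], [489.7, 449.0]] [169.6  41.6 171.4  49.5]
[[319.3, 215.9], [322.1, 148.5], [415.5, 152.0], [414.4, 220.4]]
4 [[457.6, -59.9], [685.5, -66.6], [680.2, -380.9], [449.1, -374.4]] [228.  314.3 231.2 314.6]
34 [[454.9, -57.4], [678.0, -64.0], [672.9, -371.7], [446.6, -365.3]] [223.2 307.8 226.3 308. ]
```

Pale-wood candidates in the top view:
- **Bar at (174,177):** its height tapers in the side view, from thick at (224,178) to thin at (271,185). This is the long wedge.
- **Bar at (200,192):** it has a uniform tall side face, so it is the packer.
- **Piece at (231,215):** this is the short wedge.
- **Pink and grey bars:** leave alone.

The crops confirm this. The board's free edge is at column ~321, and the black pivots and the ball's starting side agree with that. I'll move the arm towards the wedge first.

Request:
send_rows(
  plan=[
    [85,[490,-390,0],-100],
    [85,[490,-390,0],-100],
    [85,[490,-390,0],-100],
    [85,[490,-390,0],-100],
    [85,[490,-390,0],-100],
    [85,[490,-390,0],-100],
    [85,[490,-390,0],-100],
    [85,[490,-390,0],-100],
    [85,[490,-390,0],-100],
    [85,[490,-390,0],-100],
    [85,[490,-390,0],-100],
    [85,[490,-390,0],-100],
  ],
  squeeze=60,
)

```text
t: 1.3
eef_pos: [544.6, -120.7, 231.0]
tool_rot: [[-0.504, 0.864, -0.0], [0.864, 0.504, -0.0], [0.0, -0.0, -1.0]]
force: [0.1, -1.0, -0.1]
width: 0.995
```

```bash
cat >> h.py <<'E'
def rel(tgt,jaw=None):
    from bench import ctrl
    o=ctrl.get_obs(); R=np.array(o["tool_rot"]); d=R.T@(np.array(tgt,float)-o["eef_pos"])
    y=np.degrees(np.arctan2(R[1,1],R[0,1]))
    print("t",o["t"],"pos",np.round(o["eef_pos"],1),"jaw",round(y,2),"F",np.round(o["force"],1),"w",round(o["width"]*85.4,1),"j",np.round(o["joint_pos"],0))
    print("shift",d.round(1),"turn",None if jaw is None else round(-((jaw-y+180)%360-180),2))
E
python3 -c "
from h import *
rel([521.5,462,130],56.8)"
```

```text
t 1.3 pos [ 544.6 -120.7  231. ] jaw 30.28 F [ 0.1 -1.  -0.1] w 84.9 j [-15.   2. 106.  -0.  71. -45.]
shift [514.9 274.  101. ] turn -26.52
```

Request:
send_rows(
  plan=[
    [80,[515,274,50],-26.5],
    [80,[515,274,50],-26.5],
    [80,[515,274,50],-26.5],
    [80,[515,274,50],-26.5],
    [80,[515,274,50],-26.5],
    [80,[515,274,50],-26.5],
    [80,[515,274,50],-26.5],
    [80,[515,274,50],-26.5],
    [80,[515,274,50],-26.5],
    [80,[515,274,50],-26.5],
    [80,[515,274,50],-26.5],
    [80,[515,274,50],-26.5],
  ],
)

```text
t: 2.5
eef_pos: [523.0, 463.2, 180.1]
tool_rot: [[-0.835, 0.551, -0.001], [0.551, 0.835, -0.0], [0.001, -0.001, -1.0]]
force: [-0.8, 0.1, -0.2]
width: 0.933
```

Request:
send_rows(
  plan=[
    [80,[0,0,0],0],
    [80,[0,0,0],0],
  ],
)

```text
t: 2.7
eef_pos: [523.3, 460.5, 180.0]
tool_rot: [[-0.835, 0.551, -0.001], [0.551, 0.835, -0.002], [0.0, -0.002, -1.0]]
force: [-0.3, -0.7, -0.8]
width: 0.936
```

Run:
```python
from h import *
rel([521.5,462,60],56.8)
for n in("side","top"):
    im=imaging.get_image(n)[:,:,::-1].copy(); cv2.imwrite(f"pics/{n}1.png",im)
s=cv2.imread("pics/side1.png")
cv2.imwrite("pics/c1s.png",cv2.resize(s[100:230,170:330],None,fx=4.5,fy=4.5,interpolation=cv2.INTER_CUBIC))
# projected wedge outline for current estimate
for n in("side",): 
  u=np.array([.837,-.547,0]);v=np.array([-.547,-.837,0]);T=np.array([507,472.8,0])
  print([proj(n,T+a*u+b*v+[0,0,c]).round(1).tolist() for a,b,c in((0,20,34),(0,20,0),(170,20,4),(170,20,0),(170,-20,4),(0,-20,34))])
```

```text
t 2.7 pos [523.3 460.5 180. ] jaw 56.59 F [-0.3 -0.7 -0.8] w 79.9 j [ 39.  19.  92.  -0.  69. -17.]
shift [  2.3   0.5 120. ] turn -0.21
[[221.9, 175.0], [222.2, 183.6], [269.7, 183.6], [269.7, 184.6], [269.9, 178.6], [222.9, 170.2]]
```

View pics/c1s.png

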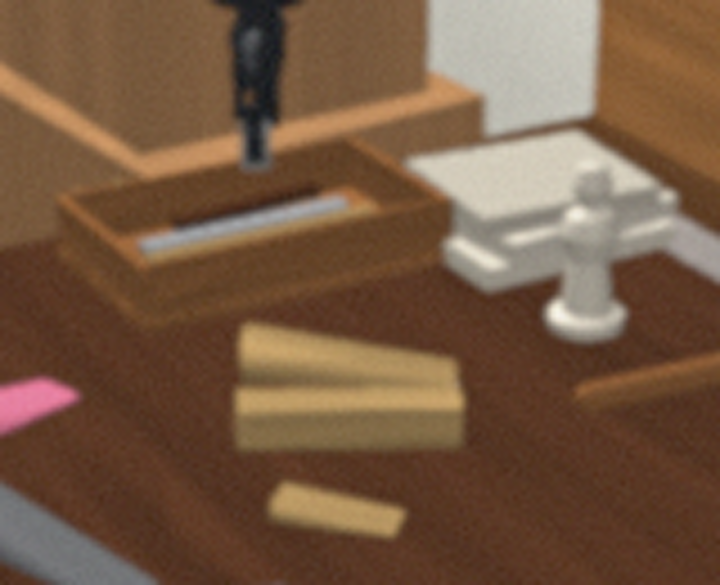

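View pics/top1.png

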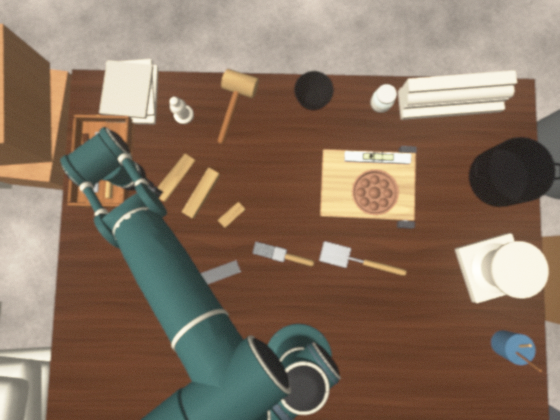

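Request:
send_rows(
  plan=[
    [75,[0,0,40],0],
    [70,[0,0,80],0],
    [65,[0,0,110],0],
    [65,[0,0,135],0],
    [65,[0,0,155],0],
    [65,[0,0,168],0],
    [65,[0,0,173],0],
    [65,[0,0,176],0],
    [65,[0,0,176],0],
    [65,[0,0,176],0],
  ],
)

```text
t: 3.8
eef_pos: [525.0, 460.9, 6.7]
tool_rot: [[-0.834, 0.552, 0.002], [0.552, 0.834, 0.001], [-0.001, 0.002, -1.0]]
force: [-0.4, 0.2, 0.3]
width: 0.759
```

Run:
```python
from h import *
rel([523.5,460.5,3],56.8)
print(proj("side",[523,460,4]))
s=imaging.get_image("side")[:,:,::-1]
cv2.imwrite("pics/c2s.png",cv2.resize(s[100:230,170:330],None,fx=4.5,fy=4.5,interpolation=cv2.INTER_CUBIC))
```

```text
t 3.8 pos [525.  460.9   6.7] jaw 56.48 F [-0.4  0.2  0.3] w 64.8 j [ 39.  29.  98.  -0.  52. -17.]
shift [ 1.1 -1.1  3.7] turn -0.32
[228.28031643 180.46094224]
```

View pics/c2s.png

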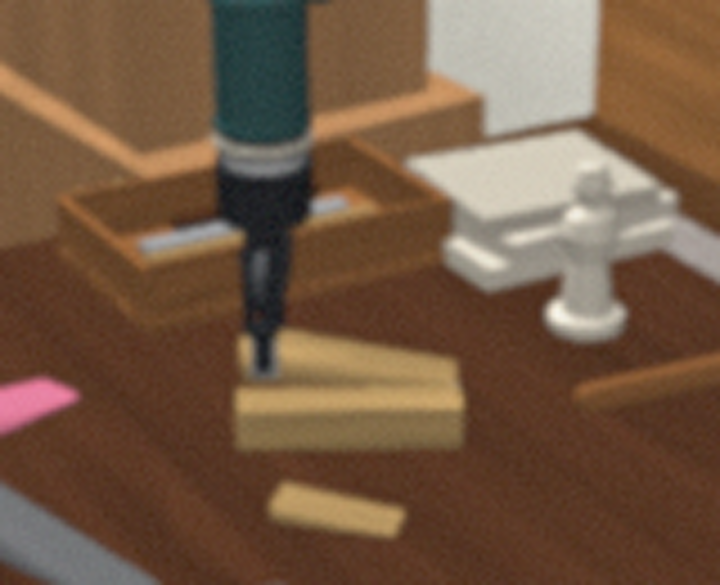

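The fingers stand either side of the wedge near its thick end (crop (262,370)), clear of the packer. I'll lower a little and close.

Request:
send_rows(
  plan=[
    [65,[0,0,4],0],
    [65,[0,0,4],0],
    [50,[0,0,4],0],
    [30,[0,0,4],0],
    [30,[0,0,4],0],
    [30,[0,0,4],0],
    [30,[0,0,4],0],
    [30,[0,0,4],0],
    [30,[0,0,4],0],
  ],
  squeeze=60,
)

```text
t: 4.75
eef_pos: [524.3, 460.5, 1.5]
tool_rot: [[-0.834, 0.552, 0.0], [0.552, 0.834, 0.0], [-0.0, 0.001, -1.0]]
force: [0.1, -0.4, 1.9]
width: 0.459
```

```bash
python3 -c "
from h import *
rel([571.5,125,80],-1.6)"
```

```text
t 4.75 pos [524.3 460.5   1.5] jaw 56.49 F [ 0.1 -0.4  1.9] w 39.2 j [ 39.  29.  99.   0.  52. -17.]
shift [-224.6 -253.6  -78.6] turn 58.09
```

Gripped at 39 mm. Lift by 90 mm.

Request:
send_rows(
  plan=[
    [30,[0,0,-20],0],
    [30,[0,0,-50],0],
    [30,[0,0,-90],0],
    [30,[0,0,-90],0],
    [30,[0,0,-90],0],
  ],
)

```text
t: 5.25
eef_pos: [524.7, 460.7, 92.5]
tool_rot: [[-0.834, 0.552, 0.002], [0.552, 0.834, 0.001], [-0.001, 0.002, -1.0]]
force: [-1.2, -0.2, -1.6]
width: 0.455
```

Run:
```python
from h import *
rel([571.5,140,92],-1.6)
s=imaging.get_image("side")[:,:,::-1]
cv2.imwrite("pics/c3s.png",cv2.resize(s[100:230,170:330],None,fx=4.5,fy=4.5,interpolation=cv2.INTER_CUBIC))
```

```text
t 5.25 pos [524.7 460.7  92.5] jaw 56.48 F [-1.2 -0.2 -1.6] w 38.8 j [ 39.  24.  96.   0.  60. -17.]
shift [-2.161e+02 -2.415e+02  2.000e-01] turn 58.08
```

View pics/c3s.png

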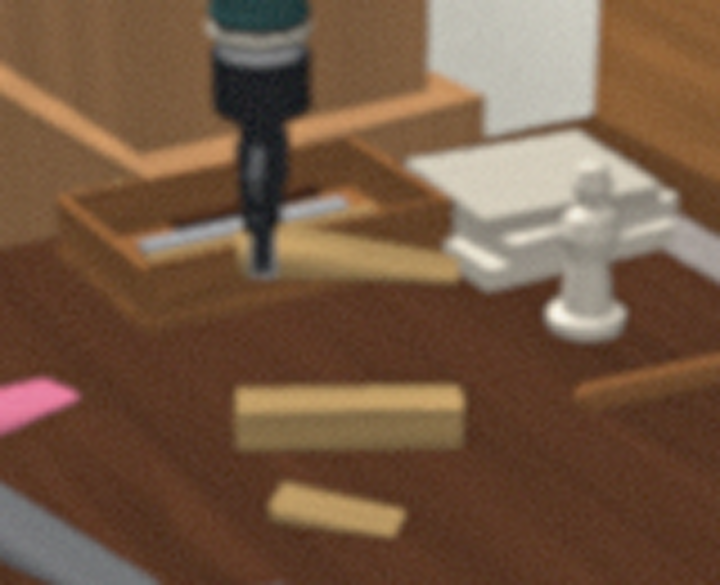

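The wedge is held level and the packer hasn't moved. Now carry it to in front of the board's free edge.

Request:
send_rows(
  plan=[
    [30,[-20,-24,0],5],
    [30,[-50,-54,0],13],
    [30,[-80,-90,0],21],
    [30,[-105,-120,0],29],
    [30,[-130,-150,0],36],
    [30,[-155,-175,0],43],
    [30,[-180,-200,0],50],
    [30,[-200,-225,0],55],
    [30,[-216,-241,0],58],
    [30,[-216,-241.5,0],58],
    [30,[-216,-241.5,0],58],
  ],
)

```text
t: 6.4
eef_pos: [569.3, 139.1, 89.3]
tool_rot: [[0.027, 1.0, -0.004], [1.0, -0.027, -0.0], [-0.0, -0.004, -1.0]]
force: [0.1, 0.5, -1.4]
width: 0.457
```

Run:
```python
from h import *
rel([571.5,140,2],-1.6)
for n in("side","top"):
    im=imaging.get_image(n)[:,:,::-1].copy(); cv2.imwrite(f"pics/{n}4.png",im)
s=cv2.imread("pics/side4.png")
cv2.imwrite("pics/c4s.png",cv2.resize(s[170:310,230:410],None,fx=4.2,fy=4.2,interpolation=cv2.INTER_CUBIC))
t=cv2.imread("pics/top4.png")
cv2.imwrite("pics/c4t.png",cv2.resize(t[130:240,230:430],None,fx=4,fy=4,interpolation=cv2.INTER_CUBIC))
```

```text
t 6.4 pos [569.3 139.1  89.3] jaw -1.56 F [ 0.1  0.5 -1.4] w 39.1 j [ 11.  13. 110.   0.  57.  13.]
shift [ 1.   2.5 87.3] turn 0.04
```

View pics/c4s.png

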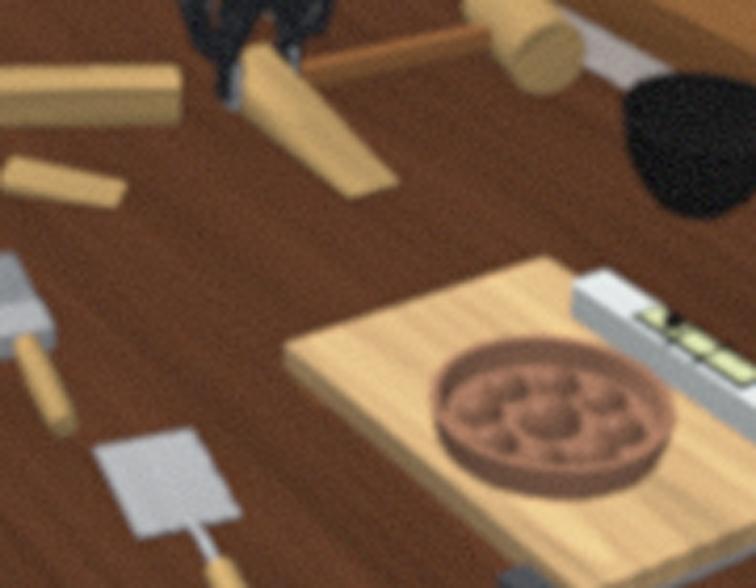

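View pics/c4t.png

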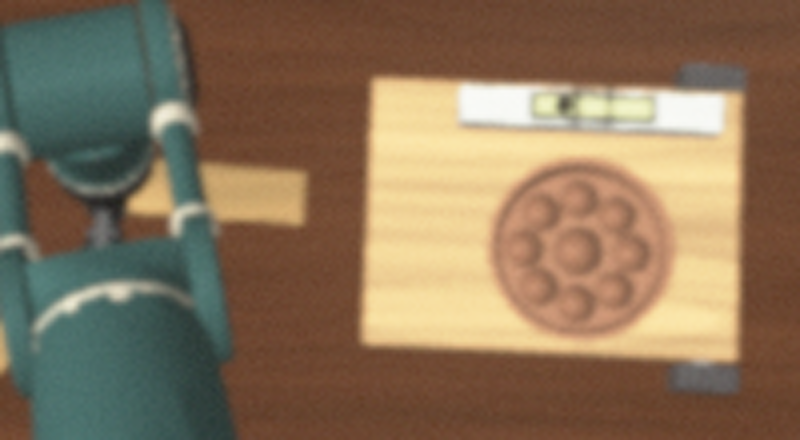

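The wedge is aligned, thin end toward the free edge, about 45 mm short of it and within the middle opening. Lower it to the bench.

Request:
send_rows(
  plan=[
    [30,[0,2,30],0],
    [30,[0,2,55],0],
    [30,[0,2,72],0],
    [30,[0,2,82],0],
    [30,[0,2,86],0],
    [30,[0,2,87],0],
    [30,[0,2,87.5],0],
    [30,[0,2,87.5],0],
  ],
)

```text
t: 7.3
eef_pos: [573.8, 139.9, 4.8]
tool_rot: [[0.026, 1.0, 0.002], [1.0, -0.026, 0.0], [0.0, 0.002, -1.0]]
force: [0.1, 0.4, -0.8]
width: 0.455
```

Run:
```python
from h import *
rel([571.5,40,1.5],-1.6)
for n in("side","top"):
    im=imaging.get_image(n)[:,:,::-1].copy(); cv2.imwrite(f"pics/{n}5.png",im)
s=cv2.imread("pics/side5.png")
cv2.imwrite("pics/c5s.png",cv2.resize(s[170:310,230:410],None,fx=4.2,fy=4.2,interpolation=cv2.INTER_CUBIC))
t=cv2.imread("pics/top5.png")
cv2.imwrite("pics/c5t.png",cv2.resize(t[130:240,230:430],None,fx=4,fy=4,interpolation=cv2.INTER_CUBIC))
```

```text
t 7.3 pos [573.8 139.9   4.8] jaw -1.51 F [ 0.1  0.4 -0.8] w 38.9 j [ 11.  20. 113.   0.  48.  13.]
shift [-99.9   0.3   3.3] turn 0.09
```

View pics/c5s.png

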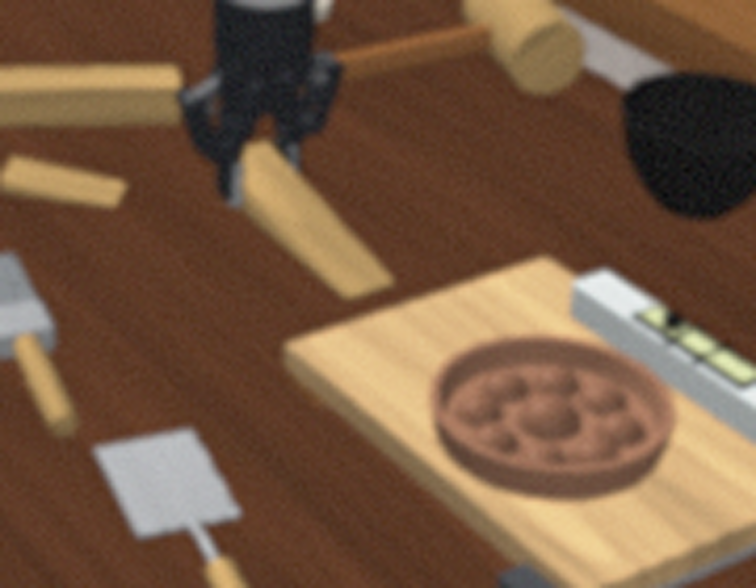

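View pics/c5t.png

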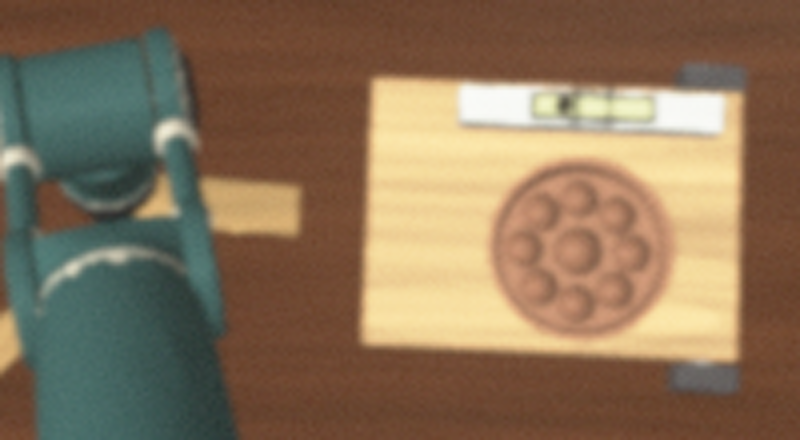

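Request:
send_rows(
  plan=[
    [30,[0,0,1],0],
    [30,[0,0,2],0],
    [30,[0,0,2],0],
  ],
)

```text
t: 7.7
eef_pos: [572.7, 139.5, 1.7]
tool_rot: [[0.027, 1.0, -0.0], [1.0, -0.027, -0.0], [-0.0, -0.0, -1.0]]
force: [-0.3, 0.3, -1.5]
width: 0.457
```

Request:
send_rows(
  plan=[
    [30,[0,0,0.7],0],
    [30,[0,0,1],0],
    [30,[0,0,1],0],
  ],
)

```text
t: 8.0
eef_pos: [572.9, 139.5, 1.5]
tool_rot: [[0.027, 1.0, -0.0], [1.0, -0.027, -0.0], [-0.0, -0.0, -1.0]]
force: [-1.7, -1.4, 5.7]
width: 0.458
```

Bench contact is felt (Fz +5.7 N). Now push the wedge in.

Request:
send_rows(
  plan=[
    [30,[-10,0,0],0],
    [30,[-22,0,0],0],
    [30,[-34,0,0],0],
    [30,[-46,0,0],0],
    [30,[-58,0,0],0],
    [30,[-68,0,0],0],
    [30,[-78,0,0],0],
    [30,[-88,0,0],0],
    [30,[-97,0,0],0],
    [30,[-105,0,0],0],
    [30,[-110,0,0],0],
    [30,[-110,0,0],0],
  ],
)

```text
t: 9.2
eef_pos: [570.6, 29.1, 1.5]
tool_rot: [[0.029, 1.0, 0.001], [1.0, -0.029, 0.001], [0.001, 0.001, -1.0]]
force: [-0.2, 5.5, 5.4]
width: 0.461
```

Request:
send_rows(
  plan=[
    [30,[0,0,0],0],
    [30,[0,0,0],0],
    [30,[0,0,0],0],
    [30,[0,0,0],0],
    [30,[0,0,0],0],
    [30,[0,0,0],0],
    [30,[0,0,0],0],
    [30,[0,0,0],0],
    [30,[0,0,0],0],
    [30,[0,0,0],0],
    [30,[0,0,0],0],
    [30,[0,0,0],0],
  ],
)

```text
t: 10.4
eef_pos: [570.6, 29.0, 1.5]
tool_rot: [[0.028, 1.0, 0.001], [1.0, -0.028, 0.001], [0.001, 0.001, -1.0]]
force: [-0.0, 3.9, 4.8]
width: 0.458
```

```bash
cat >> h.py <<'E'
def look(k):
    rel([571,0,1.5],-1.6)
    for n in("side","top"):
        im=imaging.get_image(n)[:,:,::-1].copy(); cv2.imwrite(f"pics/{n}{k}.png",im)
    s=cv2.imread(f"pics/side{k}.png"); t=cv2.imread(f"pics/top{k}.png")
    a=cv2.resize(s[190:300,260:440],None,fx=4.4,fy=4.4,interpolation=cv2.INTER_CUBIC)[:,:790]
    cv2.imwrite(f"pics/c{k}s.png",a)
    cv2.imwrite(f"pics/c{k}t.png",cv2.resize(t[144:168,340:420],None,fx=9.5,fy=9.5,interpolation=cv2.INTER_CUBIC))
E
python3 -c "
from h import *
look(6)"
```

```text
t 10.4 pos [570.6  29.    1.5] jaw -1.61 F [-0.   3.9  4.8] w 39.1 j [  0.  18. 115.   0.  47.   2.]
shift [-29.    1.2  -0. ] turn -0.01
```

View pics/c6s.png

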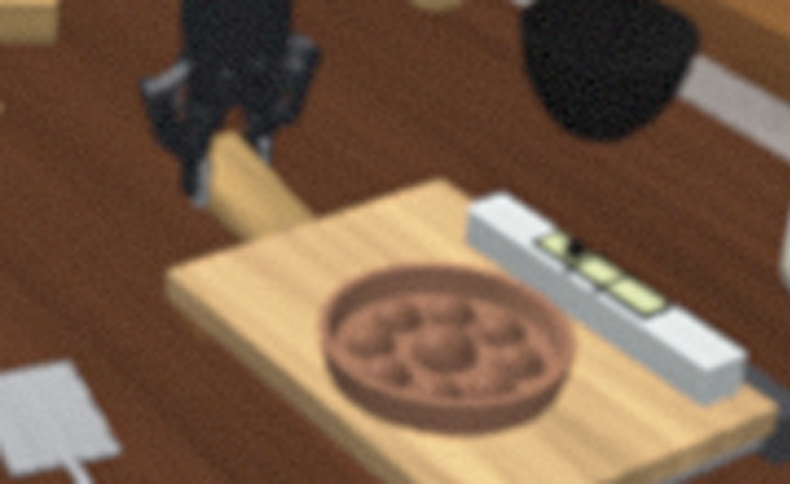

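View pics/c6t.png

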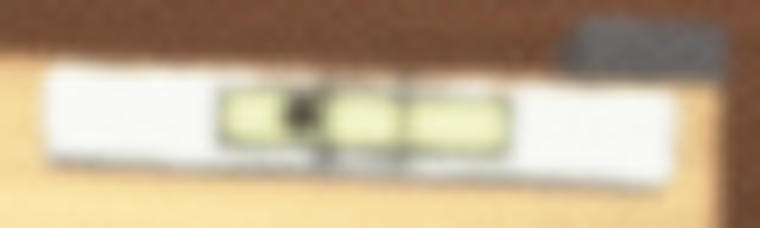

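```bash
cat >> h.py <<'E'
def prof(k,n="top"):
    """level-window profile: rectify the yellow window, return dark positions in mm from window centre (+ = free edge)"""
    im=cv2.imread(f"pics/{n}{k}.png"); K=8
    x0,y0,x1,y1=(340,144,420,170) if n=="top" else (370,225,425,275)
    g=cv2.resize(im[y0:y1,x0:x1],None,fx=K,fy=K,interpolation=cv2.INTER_CUBIC)
    hsv=cv2.cvtColor(g,cv2.COLOR_BGR2HSV)
    m=cv2.inRange(hsv,(24,50,150),(45,255,255)); m=cv2.morphologyEx(m,cv2.MORPH_CLOSE,np.ones((1,1)))
    m=cv2.morphologyEx(m,cv2.MORPH_OPEN,np.ones((9,9)))
    P=cv2.findNonZero(m); (c,sz,ang)=cv2.minAreaRect(P); box=cv2.boxPoints((c,sz,ang))
    e=[(box[i],box[(i+1)%4]) for i in range(4)]; a,b=max(e,key=lambda q:np.linalg.norm(q[0]-q[1]))
    u=(b-a)/np.linalg.norm(b-a); u=u if u[0]>0 else -u; L=max(sz); W=min(sz)
    t=np.arange(-L/2,L/2,1.); gr=cv2.cvtColor(g,cv2.COLOR_BGR2GRAY).astype(float); nn=np.array([-u[1],u[0]])
    pr=np.array([[cv2.getRectSubPix(gr.astype(np.float32),(1,1),tuple(map(float,np.array(c)+s*u+w*nn)))[0,0] for w in np.linspace(-.3*W,.3*W,7)] for s in t]).mean(1)
    print(n,k,"rect",np.round(c,1),np.round(sz,1),"px/mm",round(L/94,2))
    mm=-t*94/L
    from scipy.signal import find_peaks
    pk,_=find_peaks(-pr,prominence=6); print([(round(mm[i],1),int(pr[i])) for i in pk])
    d=np.clip(np.percentile(pr,75)-pr,0,None)
    for i in pk:
        s=abs(mm-mm[i])<8
    return mm,pr
E
python3 - <<'E'
from h import *
for k in(0,4,5,6):
    mm,pr=prof(k)
for k in(5,6):
    prof(k,"side")
E
```

```text
top 0 rect [295.2  99.3] [207.8  40.7] px/mm 2.21
[(np.float64(21.2), 101), (np.float64(-19.5), 206)]
top 4 rect [304.3 100.3] [226.9  40.7] px/mm 2.41
[(np.float64(23.4), 101), (np.float64(-14.3), 204)]
top 5 rect [303.9 100.4] [229.7  40.6] px/mm 2.44
[(np.float64(22.9), 101), (np.float64(-14.4), 206)]
top 6 rect [292.6 100.5] [154.4  40.3] px/mm 1.64
[(np.float64(23.3), 102), (np.float64(-28.5), 198)]
side 5 rect [214.8 218.3] [243.8  37.6] px/mm 2.59
[(np.float64(27.3), 67), (np.float64(-10.1), 163)]
side 6 rect [216.1 216.9] [244.6  38.6] px/mm 2.6
[(np.float64(25.1), 57), (np.float64(-9.9), 160)]
```

Relative to the fixed right-hand mark the ball has moved from about +24 to +21.5, so the wedge has touched and about 60 mm remains. Push 48 mm, then settle.

Request:
send_rows(
  plan=[
    [30,[-6,0,0],0],
    [30,[-13,0,0],0],
    [30,[-20,0,0],0],
    [30,[-26,0,0],0],
    [30,[-32,0,0],0],
    [30,[-38,0,0],0],
    [30,[-43,0,0],0],
    [30,[-47,0,0],0],
    [30,[-48,0,0],0],
    [30,[-48,0,0],0],
    [30,[-48,0,0],0],
    [30,[-48,0,0],0],
  ],
)

```text
t: 11.7
eef_pos: [569.1, -17.7, 1.5]
tool_rot: [[0.028, 1.0, 0.001], [1.0, -0.028, 0.002], [0.002, 0.001, -1.0]]
force: [1.1, 8.7, 6.8]
width: 0.457
```

Request:
send_rows(
  plan=[
    [30,[0,0,0],0],
    [30,[0,0,0],0],
    [30,[0,0,0],0],
    [30,[0,0,0],0],
    [30,[0,0,0],0],
    [30,[0,0,0],0],
    [30,[0,0,0],0],
    [30,[0,0,0],0],
    [30,[0,0,0],0],
    [30,[0,0,0],0],
    [30,[0,0,0],0],
    [30,[0,0,0],0],
  ],
)

```text
t: 12.9
eef_pos: [569.1, -17.7, 1.5]
tool_rot: [[0.028, 1.0, 0.001], [1.0, -0.028, 0.002], [0.002, 0.001, -1.0]]
force: [0.0, 8.0, 5.8]
width: 0.458
```

```bash
cat >> h.py <<'E'
def ball(k,n="top"):
    "fixed line through window, dark peaks in crop mm (fixed scale)"
    im=cv2.imread(f"pics/{n}{k}.png"); K=8
    x0,y0,x1,y1=(340,144,420,170) if n=="top" else (370,225,425,275)
    g=cv2.resize(im[y0:y1,x0:x1],None,fx=K,fy=K,interpolation=cv2.INTER_CUBIC)
    m=cv2.inRange(cv2.cvtColor(g,cv2.COLOR_BGR2HSV),(24,50,120),(45,255,255))
    v=cv2.fitLine(cv2.findNonZero(m),cv2.DIST_HUBER,0,.01,.01).ravel(); u=v[:2]*np.sign(v[0]); c=v[2:]
    n2=np.array([-u[1],u[0]]); gr=cv2.cvtColor(g,cv2.COLOR_BGR2GRAY).astype(np.float32)
    t=np.arange(-200,200.); w=np.arange(-9,10,3)
    X=c[0]+t[:,None]*u[0]+w*n2[0]; Y=c[1]+t[:,None]*u[1]+w*n2[1]
    pr=cv2.remap(gr,X.astype(np.float32),Y.astype(np.float32),1).mean(1)
    from scipy.signal import find_peaks
    pk,_=find_peaks(-pr,prominence=5)
    print(n,k,[(round(float(c[0]+t[i]*u[0]),1),int(pr[i])) for i in pk])
E
python3 - <<'E'
from h import *
look(7)
for k in(0,5,6,7): ball(k)
for k in(5,6,7): ball(k,"side")
E
```

```text
t 12.9 pos [569.1 -17.7   1.5] jaw -1.62 F [0.  8.  5.8] w 39.1 j [ -4.  18. 115.   0.  47.  -3.]
shift [17.8  1.4  0. ] turn -0.02
top 0 [(187.4, 204), (248.2, 100), (338.8, 209), (424.6, 208)]
top 5 [(187.2, 203), (248.0, 101), (338.7, 206), (424.4, 205)]
top 6 [(187.7, 202), (253.6, 105), (339.4, 200), (425.2, 207)]
top 7 [(191.6, 199), (295.6, 97), (342.6, 210), (430.6, 208)]
side 5 [(108.9, 186), (154.4, 74), (237.7, 164), (323.5, 133)]
side 6 [(109.6, 183), (160.8, 64), (238.3, 161), (323.5, 138)]
side 7 [(115.2, 185), (194.5, 52), (242.1, 164), (326.4, 136)]
```

View pics/c7s.png

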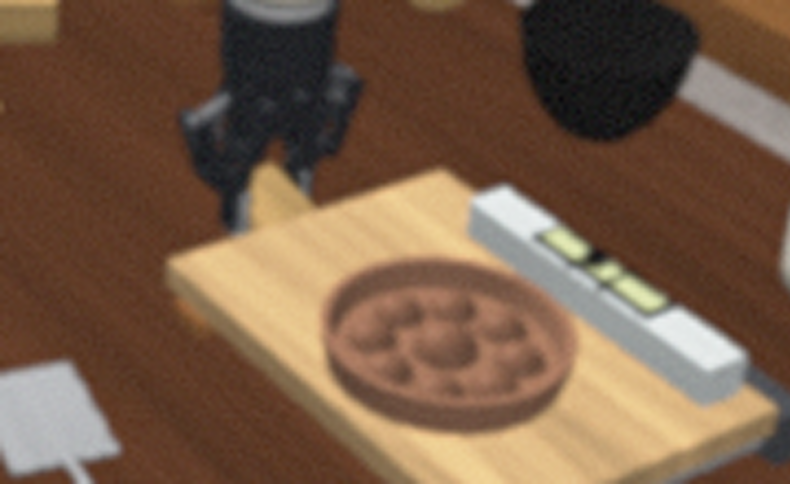

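View pics/c7t.png

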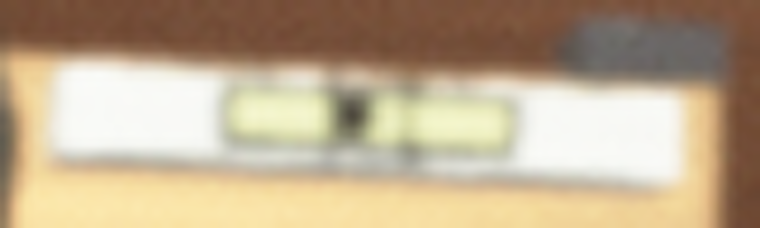

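Ball is now at about +7 mm, with both marks visible in the top crop at 330 and 407 and the ball at 352. Push another 16 mm.

Request:
send_rows(
  plan=[
    [30,[-4,0,0],0],
    [30,[-9,0,0],0],
    [30,[-13,0,0],0],
    [30,[-16,0,0],0],
    [30,[-16,0,0],0],
    [30,[-16,0,0],0],
    [30,[-16,0,0],0],
    [30,[-16,0,0],0],
    [30,[-16,0,0],0],
    [30,[-16,0,0],0],
    [30,[-16,0,0],0],
    [30,[-16,0,0],0],
  ],
)

```text
t: 14.2
eef_pos: [568.6, -33.8, 1.4]
tool_rot: [[0.028, 1.0, 0.001], [1.0, -0.028, 0.002], [0.002, 0.001, -1.0]]
force: [1.2, 8.6, 7.0]
width: 0.457
```

Request:
send_rows(
  plan=[
    [30,[0,0,0],0],
    [30,[0,0,0],0],
    [30,[0,0,0],0],
    [30,[0,0,0],0],
    [30,[0,0,0],0],
    [30,[0,0,0],0],
    [30,[0,0,0],0],
    [30,[0,0,0],0],
    [30,[0,0,0],0],
    [30,[0,0,0],0],
    [30,[0,0,0],0],
    [30,[0,0,0],0],
  ],
)

```text
t: 15.4
eef_pos: [568.6, -33.8, 1.5]
tool_rot: [[0.028, 1.0, 0.001], [1.0, -0.028, 0.002], [0.002, 0.001, -1.0]]
force: [0.4, 9.0, 6.0]
width: 0.461
```

Run:
```python
from h import *
look(8)
ball(8); ball(8,"side")
s=cv2.imread("pics/side8.png"); cv2.imwrite("pics/c8l.png",cv2.resize(s[228:270,375:420],None,fx=13,fy=13,interpolation=cv2.INTER_CUBIC))
```

```text
t 15.4 pos [568.6 -33.8   1.5] jaw -1.62 F [0.4 9.  6. ] w 39.4 j [ -6.  18. 115.   0.  47.  -4.]
shift [33.9  1.5  0.1] turn -0.02
top 8 [(195.6, 209), (313.6, 107), (431.5, 210)]
side 8 [(116.4, 183), (210.8, 57), (243.9, 167), (325.9, 135)]
```

View pics/c8s.png

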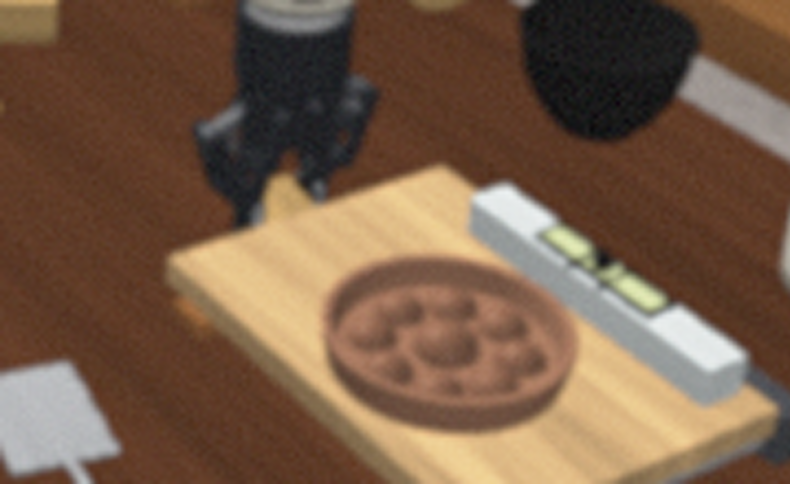

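View pics/c8t.png

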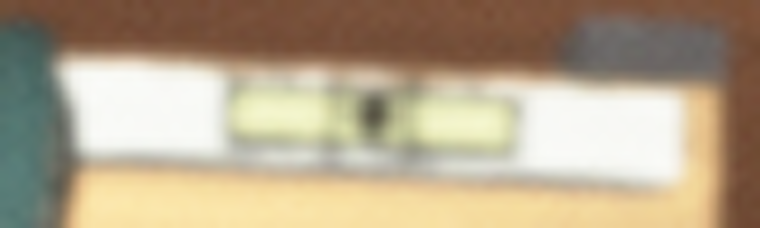

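View pics/c8l.png

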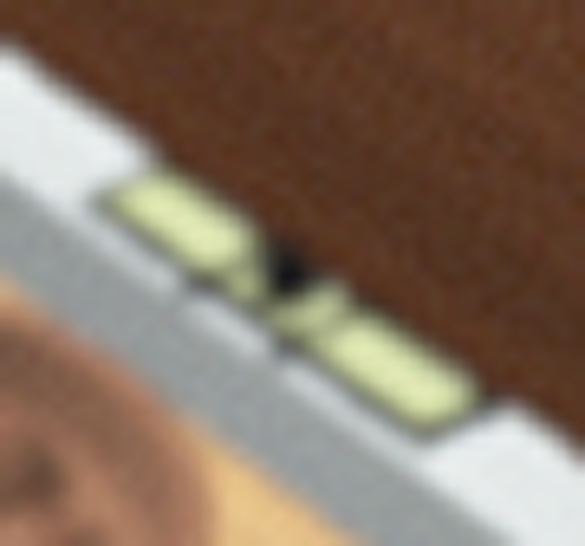

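Top view gives about +1.1 mm once parallax-corrected, side view about +1.4. Push 3.5 mm more.

Request:
send_rows(
  plan=[
    [30,[-2,0,0],0],
    [30,[-3.5,0,0],0],
    [30,[-3.5,0,0],0],
    [30,[-3.5,0,0],0],
    [30,[-3.5,0,0],0],
    [30,[-3.5,0,0],0],
    [30,[-3.5,0,0],0],
    [30,[-3.5,0,0],0],
    [30,[-3.5,0,0],0],
    [30,[-3.5,0,0],0],
    [30,[-3.5,0,0],0],
    [30,[-3.5,0,0],0],
  ],
)

```text
t: 16.7
eef_pos: [568.5, -37.0, 1.5]
tool_rot: [[0.028, 1.0, 0.001], [1.0, -0.028, 0.003], [0.003, 0.001, -1.0]]
force: [0.1, 10.0, 6.6]
width: 0.46
```

Request:
send_rows(
  plan=[
    [30,[0,0,0],0],
    [30,[0,0,0],0],
    [30,[0,0,0],0],
    [30,[0,0,0],0],
    [30,[0,0,0],0],
    [30,[0,0,0],0],
    [30,[0,0,0],0],
    [30,[0,0,0],0],
  ],
)

```text
t: 17.5
eef_pos: [568.5, -37.0, 1.5]
tool_rot: [[0.028, 1.0, 0.001], [1.0, -0.028, 0.003], [0.003, 0.001, -1.0]]
force: [-0.3, 10.4, 7.3]
width: 0.458
```

Run:
```python
from h import *
look(9)
ball(9); ball(9,"side")
for k in(10,11):
    for n in("side","top"): cv2.imwrite(f"pics/{n}{k}.png",imaging.get_image(n)[:,:,::-1])
    ball(k);ball(k,"side")
```

```text
t 17.5 pos [568.5 -37.    1.5] jaw -1.61 F [-0.3 10.4  7.3] w 39.2 j [ -6.  18. 115.   0.  47.  -5.]
shift [37.1  1.5  0.1] turn -0.01
top 9 [(195.5, 202), (283.4, 197), (317.3, 114), (432.1, 205)]
side 9 [(118.1, 184), (213.0, 58), (325.3, 135)]
top 10 [(194.9, 200), (283.9, 196), (317.9, 111), (432.8, 205)]
side 10 [(117.6, 185), (212.4, 57), (325.4, 137)]
top 11 [(196.1, 202), (284.0, 196), (317.0, 113), (431.9, 204)]
side 11 [(117.0, 185), (212.8, 59), (325.9, 136)]
```

View pics/c9t.png

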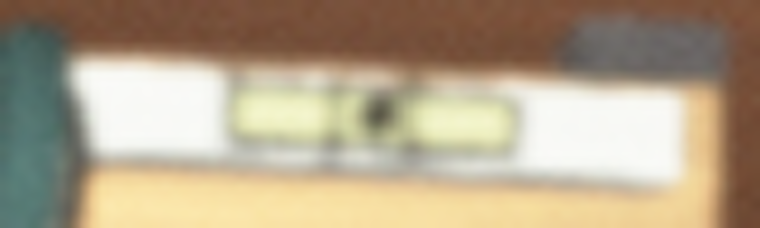

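Ball is centred within about ±1 mm (top −0.3 to +0.7, side about +1). Release, then check again.

Request:
send_rows(
  plan=[
    [42,[0,0,0],0],
    [48,[0,0,0],0],
    [56,[0,0,0],0],
    [65,[0,0,0],0],
    [70,[0,0,0],0],
    [70,[0,0,0],0],
  ],
)

```text
t: 18.4
eef_pos: [568.0, -38.1, 0.7]
tool_rot: [[0.027, 1.0, -0.0], [1.0, -0.027, -0.0], [-0.0, -0.0, -1.0]]
force: [-0.2, 0.1, 0.2]
width: 0.821
```

Request:
send_rows(
  plan=[
    [70,[0,0,-10],0],
    [70,[0,0,-30],0],
    [70,[0,0,-60],0],
    [70,[10,0,-90],0],
    [70,[50,0,-110],0],
    [70,[90,0,-120],0],
    [70,[130,0,-120],0],
    [70,[170,0,-120],0],
    [70,[200,0,-120],0],
    [70,[200,0,-120],0],
    [70,[200,0,-120],0],
    [70,[200,0,-120],0],
  ],
)

```text
t: 19.6
eef_pos: [573.4, 161.3, 121.0]
tool_rot: [[0.027, 1.0, 0.0], [1.0, -0.027, -0.0], [-0.0, 0.0, -1.0]]
force: [-0.9, -0.7, 0.7]
width: 0.816
```

Run:
```python
from h import *
look(12)
ball(12); ball(12,"side")
for k in(13,14):
    for n in("side","top"): cv2.imwrite(f"pics/{n}{k}.png",imaging.get_image(n)[:,:,::-1])
    ball(k);ball(k,"side")
t=cv2.imread("pics/top12.png");cv2.imwrite("pics/c12w.png",cv2.resize(t[130:240,230:430],None,fx=4,fy=4,interpolation=cv2.INTER_CUBIC))
```

```text
t 19.6 pos [573.4 161.3 121. ] jaw -1.53 F [-0.9 -0.7  0.7] w 69.7 j [ 13.  12. 108.  -0.  60.  15.]
shift [-161.3    1.9  119.6] turn 0.07
top 12 [(195.2, 198), (283.2, 193), (318.1, 108), (432.0, 198)]
side 12 [(116.3, 182), (212.7, 55), (325.6, 134)]
top 13 [(195.1, 195), (284.0, 193), (318.0, 106), (433.0, 199)]
side 13 [(116.6, 182), (212.3, 55), (325.4, 132)]
top 14 [(195.7, 195), (282.6, 193), (317.6, 106), (432.6, 200)]
side 14 [(117.2, 181), (212.9, 56), (325.1, 133)]
```

View pics/c12s.png

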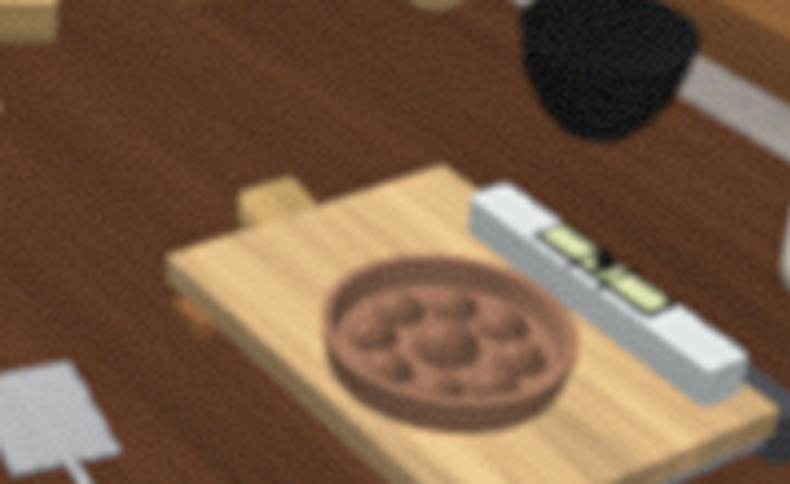

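View pics/c12w.png

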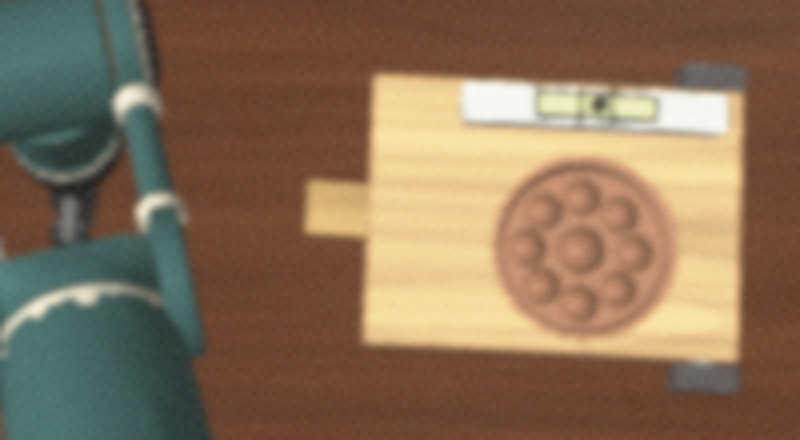

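View pics/c12t.png

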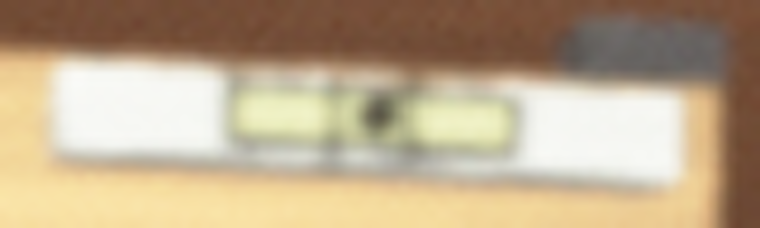

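View pics/side12.png

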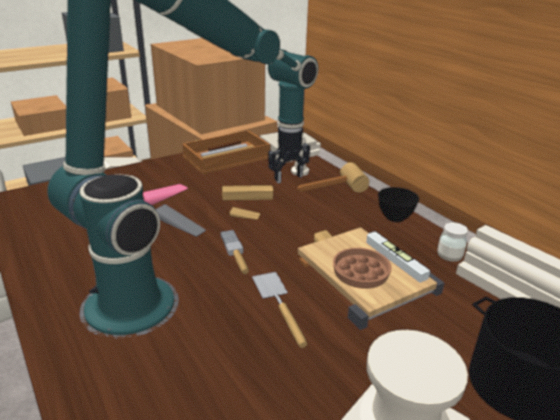

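Run:
```python
from bench import ctrl
print(ctrl.get_obs()["t"],ctrl.hand_in())
```

```text
the job is handed in; nothing more can be done
19.9 None
```

I took the long pale-wood wedge by its thick end and pushed it thin end first under the middle of the board's low edge. I released it once the ball sat between its marks, then backed the arm well clear and handed in at t ≈ 19.9 s.

After release the ball held still over three picture pairs. The ball readings in mm (+ is towards the free edge) disagree by about 1 mm, so I take it as centred within about 1 mm:

| Reading | Ball position |
|---|---|
| Top view, from the window ends | −0.5 |
| Top view, from the left mark | +0.3 |
| Side view | +0.7 |

Each reading includes a parallax correction taken from the known +24 mm start.

- **Wedge:** it looks flat on the bench, with the board resting on it.
- **Look-alikes:** the packer and the short wedge appear not to have moved.
- **Forces:** the wrist force readings I saw stayed under about 13 N.

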